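# Lock the clamp bar of a panel assembly easel with its headed pin

### The arm

A 6-joint arm with a two-finger parallel gripper is mounted at the origin on the work surface. World frame = base frame: x ahead of the robot, y to its left, z up, the work surface at z = 0. Lengths are in m, angles in degrees, forces in N, time in s.
With the tool pointing down it reaches from about 0.3 to 0.825 m from the base axis. Payload 5.4 kg.
Tool frame: the origin (TCP) lies between the finger pads; the fingertips stand 19 mm ahead of it and the grasp point (between the pads) is the TCP; z points along the fingers, y is the line along which they close (so a half turn about z gives the same grasp; the last joint's range is limited). The gripper opens to 92 mm and grips with 3 to 60 N. Pads are 20 mm wide; open, the fingers measure 128 mm over their backs; the gripper's body (75 mm by 189 mm) begins 69 mm behind the grasp point.
Start: joints at [-76.839, 9.076, 91.501, -0, 79.423, -12.038], TCP at [0.245, -0.52, 0.207] pointing down, gripper open.
Joint ranges: [-166.64, 166.64], [-54.1, 131.32], [10.49, 154.53], [-73.88, 253.88], [9.74, 151.15], [-171.62, 171.62]. Speed limits (degrees/s): [147.25, 147.25, 180, 180, 180, 180].

### API

Orientations are given as [roll, pitch, yaw] about the fixed x, y, z axes, in that order (R = Rz(yaw) Ry(pitch) Rx(roll)).
In Python, from rig import bot gives the robot as it stands.
- The arm moves only by the tool carry_out, never from a script. Its argument "series" is one flat list of numbers, 4 for each row, row after row: the shift along the world's x, y, z in m, then the turn about the world's z in degrees. In form: [tx, ty, tz, turn, tx, ty, tz, turn, ...]. A call has 1 to 10 rows; each row shifts and turns the commanded pose from where the row before left it; what a row does not reach is not made up. A row lasts 1/10 s, in which the tool goes at most 50 mm and 8.59 degrees, less where a joint would pass 70% of its speed; a pose out of reach is approached as far as the arm can. A call with a gripper value outside its range is refused whole. "fingers" is the opening, from 0 (shut) to 1 (fully open), set as the call begins (left out, the last holds). The fingers move at their own pace and stop on an object; "squeeze" is the grip in N (left out, the last holds). Time passes only in rows, so rows that do not move let the fingers close. It gives the time, the measured TCP pose, the force, the opening and the grip force at its end, in the units of the state.
- bot.sense(): the state, without advancing time (a new reading comes with each control period).
- bot.read_camera(name): name is "side" or "top"; returns the picture (480x640x3 uint8, red, green, blue); there is no depth.
- bot.camera_model(name): a dict with "fx", "fy", "cx", "cy" (pixels), "D" ([k1, k2, p1, p2, k3] as OpenCV has them; the pictures are not rectified), "R" (3x3) and "t" (3): a world point X has camera coordinates R X + t. Camera axes: x right, y down, z forward; pixel columns grow to the right and rows downward; lengths in m; the calibration is good to about 2 mm. A picture is of the moment at which its call begins. camera_model takes no time and is no camera call.
- bot.job_done(): hands the job in; it is judged then, once.
The state is a dict: "clock": time; "joint_positions": joint angles; "joint_velocities": joint speeds; "joint_efforts": joint torques, N m; "tcp_pos": TCP position; "ee_rot": TCP orientation; "force": force on the tool from outside, world axes, zero at the start; "ft_torque": the same for the moment, N m; "finger_gap": finger opening in m; "grasp_force": force on a finger pad.
Only numpy, scipy, OpenCV 4.12 (cv2) and the standard library are available. Lean on these libraries where they do the work, as an engineer would, in place of code of your own. Each camera call takes 0.05 s, during which the arm holds its last target. There are 200 camera calls.

### The job

Swing the steel clamp bar down across the connector panel until it stops with its lug inside the yellow fork, then take the orange-handled pin from the blue block and push it through fork, lug and fork until its flange sits flush on the fork. Let go of it there, and leave the screwdriver, the carton and the parts bin where they are.

Things in the scene. Friction and masses are not known exactly. Their poses are not given: they have to be found in the camera images.
- fork: Yellow fork beside the deck: two 44 x 44 mm ears, 19 mm holes, upper ear 10 mm thick, gap 16, lower ear 12. Origin: centre of the hole's mouth on the upper ear's outer face. z: outwards along the hole, 30 deg from vertical, leaning to the robot; x: up the slope; y: along the closed bar to its pivot. Gap open at +x, a web at -x stops the bar. Deck's top at z = -32 mm; free space below the fork.
- clamp_bar (a joint): Swing angle of the clamp bar (rad) about its pivot, axis parallel to the fork's z. 0 = closed at its stop, lug hole in line with the fork holes; grows (to 1.1) as the lug end swings up the slope, to the fork's +x. It stays where it is left and takes about 3 N at the knob to move.
- bar_pivot (a point): Pivot of the clamp bar on the bar's top face, at (0, 220, -12) mm in the fork frame, under a round cap 8 mm high, 26 mm in diameter. The bar is steel, 12 mm thick, 26 mm wide, 8 to 20 mm above the deck.
- bar_knob (a point): Centre of the top of the red post on the clamp bar, by which to move it: 20 mm in diameter, standing 45 mm above the bar's top face, square to it, 110 mm from the pivot. This point is 45 mm above the bar.
- lug_hole (a point): Centre of the hole in the lug (40 x 40 x 12 mm, hole 19 mm) at the bar's free end, on its top face, 220 mm from the pivot. Bar closed, it lies 12 mm under the fork's mouth.
- pin: Loose headed pin, 0.13 to 0.25 kg: steel shank 16 mm in diameter, 64 mm long, its last 12 mm tapering to 8 mm; flange 36 mm in diameter, 6 mm thick; above it an orange round grip, 24 mm in diameter, 44 mm long (z = 6 to 50 mm). Origin: centre of the flange's underside; z from tip to grip. It starts upright in the blue block, flange on the block's top.
- pin_tip (a point): Centre of the pin's tip, 64 mm under the flange's underside.
- pin_block: Fixed blue block, 70 x 70 x 70 mm, with a vertical 19 mm through hole in its centre that parks the pin. Origin: centre of its underside, on the table.
- easel: Fixed easel: base plate 190 x 200 mm, dark grey deck 190 mm up the slope and 205 mm wide, sloping 30 deg and facing the robot, its middle 120 mm above the table, with an aluminium connector panel on it. Origin on the table, under the deck's middle; x is the horizontal direction in which the deck rises (away from the robot).
- screwdriver: Bystander: screwdriver with a red handle lying on the table, 190 mm long. Leave it alone.
- carton: Bystander: white carton 110 x 80 x 60 mm on the table, origin under its centre. Leave it alone.
- parts_bin: Bystander: open blue bin 120 x 90 x 50 mm on the table, origin under its centre. Leave it alone.

How it is judged (in metres and radians):
On the way, in this order (a step that is already met when the one before it is completed fails the run):
1. the clamp bar is closed at its stop, the pin not yet through the fork (value of joint clamp_bar below 0.04 rad and distance between pin and fork above 0.05 m), for 0.2 s.
2. the pin is fully home in the fork (distance between pin and fork below 0.005 m and angle between the z axis of pin and the z axis of fork, either way round below 0.08 rad and z of pin_tip in the frame of fork below -0.055 m and value of joint clamp_bar below 0.04 rad), for 0.2 s.
At the end, for the whole second after the job is handed in: Bar within 0.04 rad of its stop; centre of the pin's flange underside within 5 mm of the fork's mouth, pin axis within 0.08 rad of the hole's, tip at least 55 mm beyond the mouth; pin at rest; screwdriver, carton and bin each within 30 mm of their starts (all of step 2 and linear speed of pin below 0.01 m/s and distance of each of screwdriver, carton, parts_bin from where it was at the start of the episode below 0.03 m); the robot touches nothing.
It fails at once if the screwdriver is moved by more than 30 mm (distance of screwdriver from where it was at the start of the episode above 0.03 m).
It fails at once if the carton is moved by more than 30 mm (distance of carton from where it was at the start of the episode above 0.03 m).
It fails at once if the parts bin is moved by more than 30 mm (distance of parts_bin from where it was at the start of the episode above 0.03 m).
It also fails if it takes over 64 s, if anything falls off the work surface, if the arm or the gripper's body presses on something with over 40 N, if the wrist force passes 120 N, or if a joint passes its speed limit or range.

## Working session

There is one attempt and no reset: what is moved stays moved. The work goes in short steps, Python scripts to look and compute and a tool call to move; the robot and the scene stay as the last step left them, time stands still between calls to the robot, and variables do not carry over. Pictures are saved under pics/ and viewed, at most 10 in all, crops included, and the job is handed in when it is done.

Besides the shell and the picture viewer there is one more tool, called after "Call:" in YAML: its name, and indented under it one key for each argument. carry_out: Moves the arm, as the interface text tells. Its arguments: {"type":"object","properties":{"series":{"type":"array"},"fingers":{"type":"number"},"squeeze":{"type":"number"}},"required":["series"]}

```bash
ls; mkdir -p pics
python3 - <<'E'
from rig import bot
import cv2
for n in("side","top"):
    cv2.imwrite(f"pics/{n}0.png",bot.read_camera(n)[:,:,::-1])
    m=bot.camera_model(n);print(n,m)
print(bot.sense())
E
```

```text
pics
side {'fx': 607.0435072044147, 'fy': 607.0435072044147, 'cx': 310.97307460278023, 'cy': 248.33336223977815, 'D': array([-0.20353552,  0.        ,  0.        ,  0.        ,  0.        ]), 'R': array([[-0.97981019, -0.1997731 , -0.00791879],
       [-0.13462478,  0.68852954, -0.71260315],
       [ 0.14781126, -0.69714976, -0.70152266]]), 't': array([0.53726186, 0.22196842, 1.38627835])}
top {'fx': 536.741790532992, 'fy': 536.741790532992, 'cx': 319.7625528664103, 'cy': 242.00277972816312, 'D': array([0.03731335, 0.        , 0.        , 0.        , 0.        ]), 'R': array([[ 0.00771424, -0.99986364, -0.01460076],
       [-0.98217786, -0.00483406, -0.18789169],
       [ 0.18779549,  0.01578998, -0.98208122]]), 't': array([-0.05646872,  0.57455455,  1.1790951 ])}
{'clock': 0.1, 'joint_positions': array([-7.68398028e+01,  9.10911582e+00,  9.15632998e+01,  1.63313388e-04,
        7.94236606e+01, -1.20362572e+01]), 'joint_velocities': array([-0.04972302, -0.08669982, -0.16322814, -0.06663604,  0.01519764,
       -0.03552332]), 'joint_efforts': array([ 2.82070039e-05, -3.86503708e+01, -3.22960961e+01,  7.04138400e-02,
        3.39203223e-02, -4.37309768e-05]), 'tcp_pos': array([ 0.2446546 , -0.51972617,  0.20653114]), 'ee_rot': array([-1.79906069e+02, -2.01917866e-02,  2.51964077e+01]), 'force': array([-0.73854066, -0.20026973,  0.35643199]), 'ft_torque': array([-0.02047894, -0.01838599, -0.02395547]), 'grasp_force': 0.0, 'finger_gap': 0.09187748489136234}
```

View pics/side0.png

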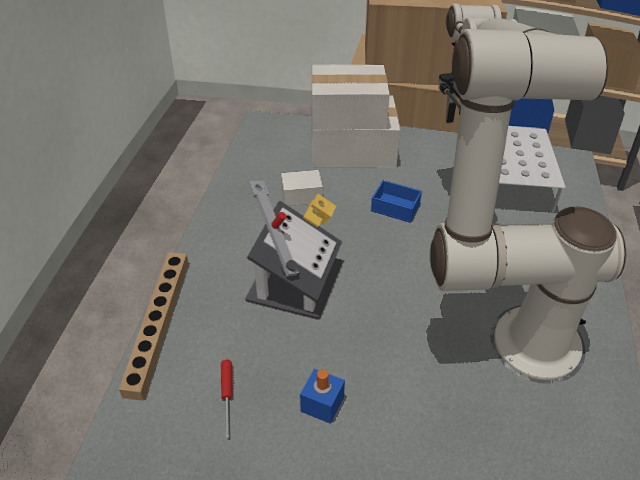

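View pics/top0.png

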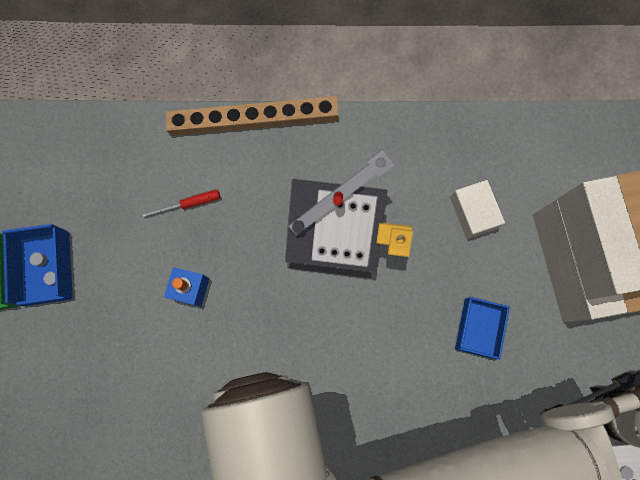

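The side view shows the fork hole near (322,207), pivot (292,268), red knob (279,220) and pin (322,380). In the top view they are at about (401,240), (297,228), (338,199) and (180,284). Next I'll zoom in to get exact pixels.

Run:
```python
import cv2,numpy as np
s=cv2.imread("pics/side0.png");t=cv2.imread("pics/top0.png")
def crop(im,x,y,w,h,k): return cv2.resize(im[y:y+h,x:x+w],None,fx=k,fy=k,interpolation=cv2.INTER_CUBIC)
a=crop(s,240,170,100,120,5);b=crop(t,280,140,140,120,5)
cv2.imwrite("pics/ca.png",a);cv2.imwrite("pics/cb.png",b)
c=np.hstack([crop(s,290,360,66,66,6),crop(t,155,250,66,66,6)]);cv2.imwrite("pics/cc.png",c)
for n,im in(("side",s),("top",t)):
    hsv=cv2.cvtColor(im,cv2.COLOR_BGR2HSV)
    for c,lo,hi in(("red",(0,150,60),(5,255,255)),("orange",(7,170,90),(16,255,255)),("yellow",(18,130,80),(32,255,255)),("blue",(105,150,40),(125,255,255))):
        m=cv2.inRange(hsv,lo,hi)
        N,_,st,ce=cv2.connectedComponentsWithStats(m)
        print(n,c,[(st[i].tolist(),ce[i].round(1).tolist()) for i in range(1,N) if st[i,4]>25])
```

```text
side red [([272, 212, 15, 16, 127], [278.5, 219.6]), ([221, 360, 11, 40, 404], [226.1, 379.0])]
side orange [([317, 370, 11, 20, 173], [322.5, 379.1])]
side yellow [([304, 194, 32, 33, 586], [319.1, 210.8])]
side blue [([597, 0, 43, 16, 478], [621.3, 5.5]), ([509, 99, 45, 32, 1122], [531.8, 112.9]), ([371, 180, 50, 43, 1437], [395.8, 200.9]), ([300, 369, 45, 54, 1341], [321.9, 398.6])]
top red [([180, 190, 40, 19, 384], [199.7, 198.9]), ([333, 192, 10, 14, 100], [337.6, 198.4])]
top orange [([173, 278, 10, 11, 82], [177.5, 283.1])]
top yellow [([376, 223, 37, 34, 907], [394.9, 238.2])]
top blue [([2, 224, 71, 82, 4676], [36.2, 265.0]), ([164, 268, 45, 39, 916], [188.1, 287.3]), ([455, 297, 55, 62, 2498], [482.1, 327.7])]
```

View pics/ca.png

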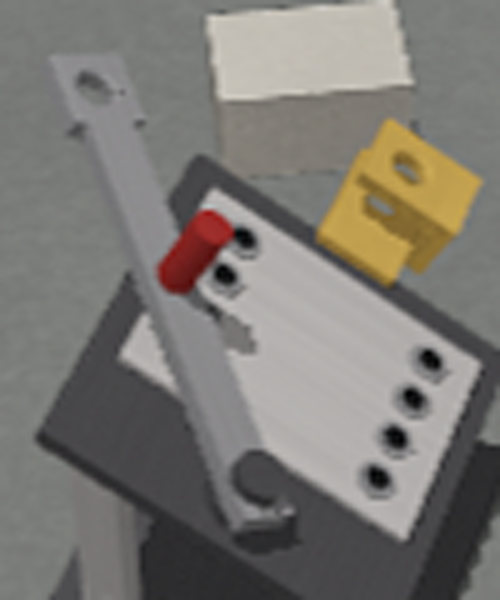

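View pics/cb.png

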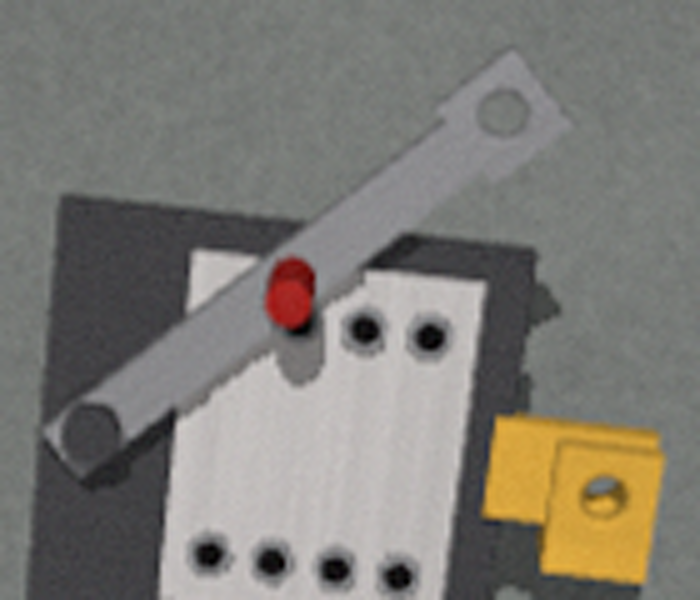

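View pics/cc.png

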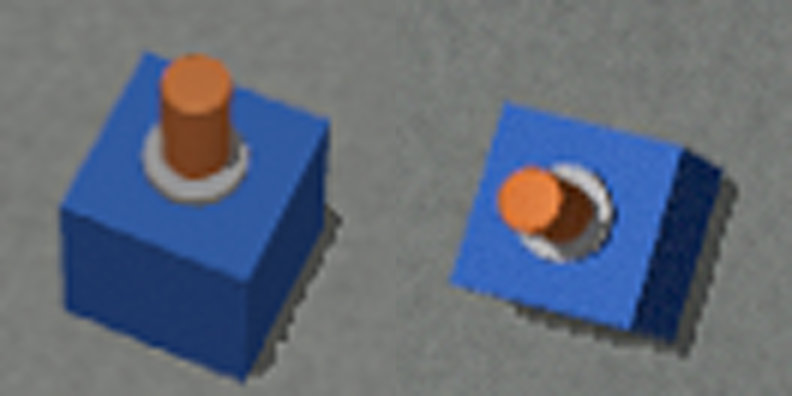

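Crop readings:
- **Side view:** fork hole (321.4,203.2), cap (291.2,264.8), knob top (282.4,215.6), lug hole (258.6,187.2), pin top (322.3,373.6).
- **Top view:** fork hole (400.4,238.8), cap (297.8,226.4), knob top (337.6,200.2), lug hole (380,162), pin top (176.9,283.1).

```bash
cat > h.py <<'E'
import cv2,numpy as np
from rig import bot
def ray(n,p):
    m=bot.camera_model(n);K=np.array([[m["fx"],0,m["cx"]],[0,m["fy"],m["cy"]],[0,0,1.]])
    q=cv2.undistortPoints(np.array([[p]],float),K,m["D"])[0,0]
    d=m["R"].T@[*q,1];return -m["R"].T@m["t"],d/np.linalg.norm(d)
def tri(ps,pt):
    A=np.zeros((3,3));b=np.zeros(3);rs=[ray("side",ps),ray("top",pt)]
    for c,d in rs: M=np.eye(3)-np.outer(d,d);A+=M;b+=M@c
    X=np.linalg.solve(A,b);return X,[np.linalg.norm(np.cross(X-c,d))*2e3 for c,d in rs][0]
def onz(n,p,z):
    c,d=ray(n,p);return c+d*(z-c[2])/d[2]
E
python3 - <<'E'
from h import *
np.set_printoptions(precision=4,suppress=True)
P={}
for n,a,b in(("fork",(321.4,203.2),(400.4,238.8)),("cap",(291.2,264.8),(297.8,226.4)),("knob",(282.4,215.6),(337.6,200.2)),("lug",(258.6,187.2),(380,162)),("pin",(322.3,373.6),(176.9,283.1))):
    P[n],g=tri(a,b);print(n,P[n],"gap mm",round(g,1))
print("pin top z=.120:",onz("side",(322.3,373.6),.12),onz("top",(176.9,283.1),.12))
f=P["fork"];y=P["cap"]-f;print("dist",np.linalg.norm(y),"z diff",y[2])
yw=np.arctan2(-y[0],y[1]);print("yaw",np.degrees(yw))
c,s=np.cos(yw),np.sin(yw);h=np.array([c,s,0]);u=np.array([0,0,1])
c3,s3=np.cos(np.pi/6),.5
R=np.c_[c3*h+s3*u,[-s,c,0],c3*u-s3*h];print(R)
for n in P:print(n,"in fork mm",(P[n]-f)@R*1e3)
E
```

```text
fork [ 0.5657 -0.2251  0.1461] gap mm 1.2
cap [ 0.5934 -0.0067  0.1399] gap mm 2.1
knob [ 0.632  -0.0909  0.2099] gap mm 0.6
lug [ 0.7121 -0.1775  0.2133] gap mm 0.5
pin [0.4722 0.2528 0.1162] gap mm 1.3
pin top z=.120: [0.4724 0.2552 0.12  ] [0.4711 0.2516 0.12  ]
dist 0.2202356624746673 z diff -0.0062120021627045385
yaw -7.2459330891001885
[[ 0.8591  0.1261 -0.496 ]
 [-0.1092  0.992   0.0631]
 [ 0.5     0.      0.866 ]]
fork in fork mm [0. 0. 0.]
cap in fork mm [ -3.106  220.148   -5.3798]
knob in fork mm [ 74.2025 141.5346  30.803 ]
lug in fork mm [154.1547  65.7473 -11.4616]
pin in fork mm [-147.4955  462.278    50.585 ]
```

Call:
carry_out:
  series: [0,0,0.04,-8,0,0,0.04,-8,0,0,0.04,-8,0.03,0.032,0,-8,0.03,0.032,0,0,0.03,0.032,0,0,0.03,0.032,0,0,0.03,0.032,0,0,0.03,0.032,0,0,0.03,0.032,0,0]
  fingers: 1

```text
clock: 1.1
tcp_pos: [0.4556, -0.2946, 0.327]
ee_rot: [-180.0, 0.0, -6.8]
force: [0.7, -0.4, 0.5]
finger_gap: 0.0918
grasp_force: 0.0
```

Call:
carry_out:
  series: [0.03,0.034,0,0,0.03,0.034,0,0,0.03,0.034,0,0,0.03,0.034,0,0,0.03,0.034,0,0,0.03,0.034,0,0,0,0,0,0,0,0,0,0]
  fingers: 0.7

```text
clock: 1.9
tcp_pos: [0.6348, -0.0916, 0.3264]
ee_rot: [180.0, 0.1, -6.7]
force: [-0.4, -0.6, -0.6]
finger_gap: 0.0643
grasp_force: 0.0
```

Call:
carry_out:
  series: [0.003,0,-0.03,0,0,0,-0.03,0,0,0,-0.03,0,0,0,-0.02,0,0,0,-0.01,0,0,0,-0.008,0,0,0,0,0]

```text
clock: 2.6
tcp_pos: [0.6373, -0.0929, 0.1991]
ee_rot: [-180.0, 0.0, -6.9]
force: [0.5, -0.1, -0.2]
finger_gap: 0.0646
grasp_force: 0.0
```

Call:
carry_out:
  series: [0,0,0,0,0,0,0,0,0,0,0,0,0,0,0,0,0,0,0,0]
  fingers: 0
  squeeze: 25

```text
clock: 3.1
tcp_pos: [0.6379, -0.0921, 0.1997]
ee_rot: [-180.0, -0.0, -6.8]
force: [0.2, 5.4, -0.6]
finger_gap: 0.0262
grasp_force: 3.0
```

Call:
carry_out:
  series: [0,0,0,0,0,0,0,0,0,0,0,0]

```text
clock: 3.4
tcp_pos: [0.6368, -0.0904, 0.1988]
ee_rot: [-179.8, 0.2, -6.8]
force: [-2.3, 4.6, 0.7]
finger_gap: 0.0188
grasp_force: 25.0
```

Run:
```python
import numpy as np
from scipy.spatial.transform import Rotation as Ro
yw=np.radians(-7);c,s=np.cos(yw),np.sin(yw)
R=np.c_[[.866*c,.866*s,.5],[-s,c,0],[-.5*c,-.5*s,.866]]
k=lambda a:110*np.array([np.sin(a),-np.cos(a),0])
for a0 in(.74,.77):
    A=np.linspace(a0,0,11)
    print(a0);print(np.round(np.diff([R@k(a) for a in A],axis=0)/1e3,4).tolist())
```

```text
0.74
[[-0.006, -0.0046, -0.0031], [-0.0062, -0.0041, -0.0033], [-0.0065, -0.0035, -0.0035], [-0.0067, -0.003, -0.0036], [-0.0068, -0.0024, -0.0037], [-0.0069, -0.0018, -0.0038], [-0.007, -0.0012, -0.0039], [-0.0071, -0.0006, -0.004], [-0.0071, -0.0, -0.004], [-0.007, 0.0006, -0.0041]]
0.77
[[-0.0061, -0.0049, -0.0032], [-0.0064, -0.0044, -0.0034], [-0.0067, -0.0038, -0.0035], [-0.0069, -0.0032, -0.0037], [-0.0071, -0.0026, -0.0039], [-0.0072, -0.002, -0.004], [-0.0073, -0.0014, -0.0041], [-0.0073, -0.0007, -0.0042], [-0.0073, -0.0001, -0.0042], [-0.0073, 0.0006, -0.0042]]
```

Call:
carry_out:
  series: [-0.006,-0.005,-0.003,0,-0.006,-0.004,-0.003,0,-0.007,-0.004,-0.004,0,-0.007,-0.003,-0.004,0,-0.007,-0.003,-0.004,0]

```text
clock: 3.9
tcp_pos: [0.6059, -0.1097, 0.1822]
ee_rot: [-179.8, -0.2, -6.8]
force: [2.8, 5.4, 2.5]
finger_gap: 0.018
grasp_force: 25.0
```

Call:
carry_out:
  series: [-0.007,-0.002,-0.004,0,-0.007,-0.001,-0.004,0,-0.007,-0.001,-0.004,0,-0.007,0,-0.004,0,0,0,0,0]

```text
clock: 4.4
tcp_pos: [0.576, -0.1135, 0.165]
ee_rot: [-179.8, 0.1, -6.8]
force: [-0.3, 5.8, 1.5]
finger_gap: 0.0154
grasp_force: 24.6
```

Run:
```python
from h import *
s=bot.read_camera("side")[:,:,::-1];t=bot.read_camera("top")[:,:,::-1]
k=lambda im,x,y:cv2.resize(im[y:y+120,x:x+100],None,fx=4,fy=4,interpolation=cv2.INTER_CUBIC)
cv2.imwrite("pics/d.png",np.hstack([k(s,245,160),k(t,310,150)]))
```

```text
(no output)
```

View pics/d.png

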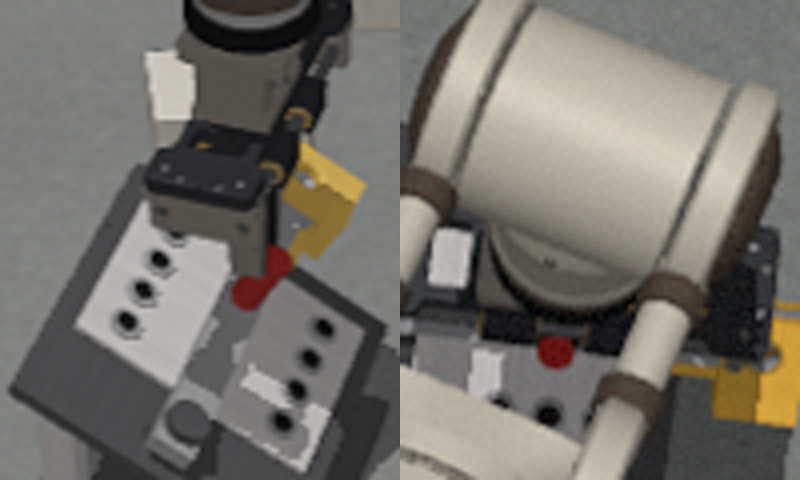

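The side crop shows the bar nearly closed. The red post stands in front of the fingers, on the robot side, with its top at about side (314.4,225.4) and top (348.7,238). It slid forward in the pads.

Run:
```python
from h import *
X,g=tri((314.4,225.4),(348.7,238.0));print(X,g)
yw=np.radians(-7);c,s=np.cos(yw),np.sin(yw)
R=np.c_[[.866*c,.866*s,.5],[-s,c,0],[-.5*c,-.5*s,.866]]
f=np.array([.5657,-.2251,.1461])
for p in (X,bot.sense()["tcp_pos"]):
    q=(p-f)@R*1e3;print(q,np.arctan2(q[0],220-q[1]))
print("closed knob top",f+R@[0,.110,.033])
```

```text
[ 0.56179427 -0.11477312  0.17017271] 0.6547758840853293
[ -2.96457012 109.02852703  29.5080115 ] -0.02670835211876385
[  6.54969395 112.04911723  18.07546261] 0.06059862200170145
closed knob top [ 0.56272862 -0.11390908  0.174678  ]
```

Call:
carry_out:
  series: [-0.003,0,-0.002,0,-0.003,0,-0.001,0,0,0,0,0]

```text
clock: 4.8
tcp_pos: [0.5747, -0.1134, 0.1645]
ee_rot: [-179.8, -0.6, -6.8]
force: [9.8, 8.1, 1.8]
finger_gap: 0.0156
grasp_force: 25.4
```

Call:
carry_out:
  series: [0.003,0,0.002,0,0,0,0,0,0,0,0,0,0,0,0.03,0,0,0,0.04,0,0,0,0.04,0,-0.005,0.02,0.04,0,-0.01,0.035,0,0,-0.01,0.035,0,0,-0.01,0.035,0,0]
  fingers: 0.7

```text
clock: 5.8
tcp_pos: [0.5381, 0.0103, 0.3144]
ee_rot: [180.0, 0.0, -6.9]
force: [1.0, 0.3, 0.1]
finger_gap: 0.0645
grasp_force: 0.0
```

Call:
carry_out:
  series: [-0.01,0.035,0,0,-0.01,0.035,0,0,-0.01,0.035,0,0,-0.01,0.035,0,0,-0.01,0.035,0,0,-0.01,0.035,0,0,-0.01,0.035,0,0,0,0,-0.03,0,0,0,-0.03,0,0,0,0,0]

```text
clock: 6.8
tcp_pos: [0.4659, 0.2538, 0.2496]
ee_rot: [179.8, 0.5, -6.8]
force: [-0.6, -0.3, -0.6]
finger_gap: 0.064
grasp_force: 0.0
```

Run:
```python
from h import *
s=bot.read_camera("side")[:,:,::-1];t=bot.read_camera("top")[:,:,::-1]
k=lambda im,x,y:cv2.resize(im[y:y+120,x:x+100],None,fx=4,fy=4,interpolation=cv2.INTER_CUBIC)
cv2.imwrite("pics/e.png",np.hstack([k(s,245,160),k(t,320,150)]))
hsv=cv2.cvtColor(np.ascontiguousarray(s),cv2.COLOR_BGR2HSV)
print(bot.sense()["tcp_pos"],bot.sense()["finger_gap"])
```

```text
[0.46861038 0.25427064 0.25446809] 0.0638501798965243
```

View pics/e.png

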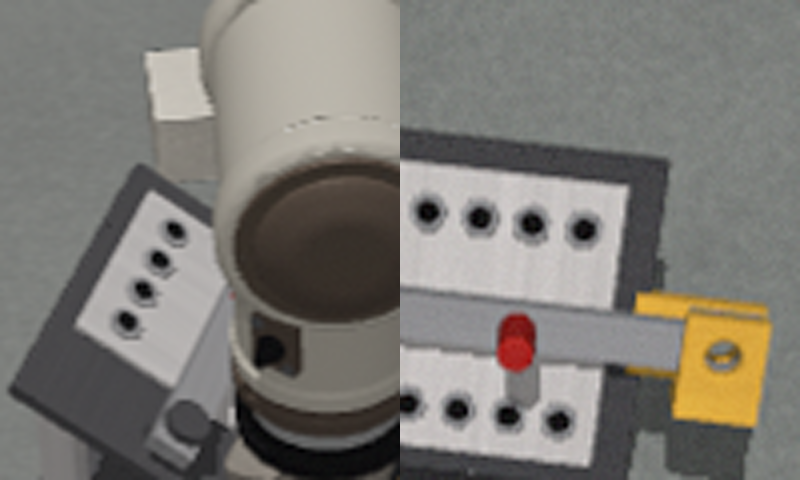

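The top crop shows the bar lying closed into the fork, with the fork mouth at (400.6,238.4). Next is the pin.

Call:
carry_out:
  series: [0.003,-0.001,-0.04,0,0,0,-0.04,0,0,0,-0.03,0,0,0,-0.025,0,0,0,-0.014,0,0,0,0,0,0,0,0,0]

```text
clock: 7.6
tcp_pos: [0.4732, 0.254, 0.1073]
ee_rot: [-179.9, -0.2, -6.8]
force: [0.9, -0.6, 1.3]
finger_gap: 0.0642
grasp_force: 0.0
```

Call:
carry_out:
  series: [0,0,0,0,0,0,0,0,0,0,0,0,0,0,0,0,0,0,0,0,0,0,0,0,0,0,0,0]
  fingers: 0
  squeeze: 10

```text
clock: 8.3
tcp_pos: [0.4719, 0.2539, 0.1055]
ee_rot: [-180.0, -0.0, -6.8]
force: [0.5, 1.6, 0.7]
finger_gap: 0.0234
grasp_force: 10.0
```

Call:
carry_out:
  series: [0,0,0.01,0,0,0,0.015,0,0,0,0.015,0,0,0,0.009,0,0,0,0,0]
  squeeze: 12

```text
clock: 8.8
tcp_pos: [0.4732, 0.2541, 0.1569]
ee_rot: [-179.9, -0.2, -6.8]
force: [0.7, 0.2, -2.0]
finger_gap: 0.0231
grasp_force: 12.0
```

Call:
carry_out:
  series: [-0.006,0.001,-0.0005,0,-0.006,0.001,-0.0005,0,-0.006,0.001,-0.0005,0,-0.006,0.0005,-0.0005,0,-0.006,0.0005,-0.001,0,-0.006,0.0005,-0.001,0,-0.005,0.0005,-0.001,0,-0.005,0.0005,-0.001,0,0,0,0,0]

```text
clock: 9.7
tcp_pos: [0.4251, 0.2593, 0.1483]
ee_rot: [180.0, 0.0, -6.8]
force: [1.0, -0.2, -1.1]
finger_gap: 0.0237
grasp_force: 12.0
```

Call:
carry_out:
  series: [0,0,0,0,0,0,0,0,0,0,0.02,0,0,0,0.04,0,0,0,0.04,0,0,0,0.04,0,0,0,0.04,0,0,0,0,0,0,0,0,0]
  squeeze: 55

```text
clock: 10.6
tcp_pos: [0.426, 0.2593, 0.3287]
ee_rot: [-180.0, -0.0, -6.8]
force: [-0.5, -0.3, -2.8]
finger_gap: 0.0218
grasp_force: 55.0
```

Run:
```python
from h import *
s=bot.read_camera("side")[:,:,::-1];t=bot.read_camera("top")[:,:,::-1]
b=bot.sense();p=b["tcp_pos"];print(p)
out=[]
for n,im in(("side",s),("top",t)):
    m=bot.camera_model(n);K=np.array([[m["fx"],0,m["cx"]],[0,m["fy"],m["cy"]],[0,0,1.]])
    q=cv2.projectPoints(p.reshape(1,3),cv2.Rodrigues(m["R"])[0],m["t"],K,m["D"])[0].ravel()
    x,y=int(q[0])-50,int(q[1])-60;print(n,q,"crop origin",x,y)
    out.append(cv2.resize(im[y:y+120,x:x+100],None,fx=4,fy=4,interpolation=cv2.INTER_CUBIC))
cv2.imwrite("pics/f.png",np.hstack(out))
```

```text
[0.42490552 0.25894157 0.32622867]
side [349.74908895 312.695769  ] crop origin 299 252
top [138.50430702 296.16074213] crop origin 88 236
```

View pics/f.png

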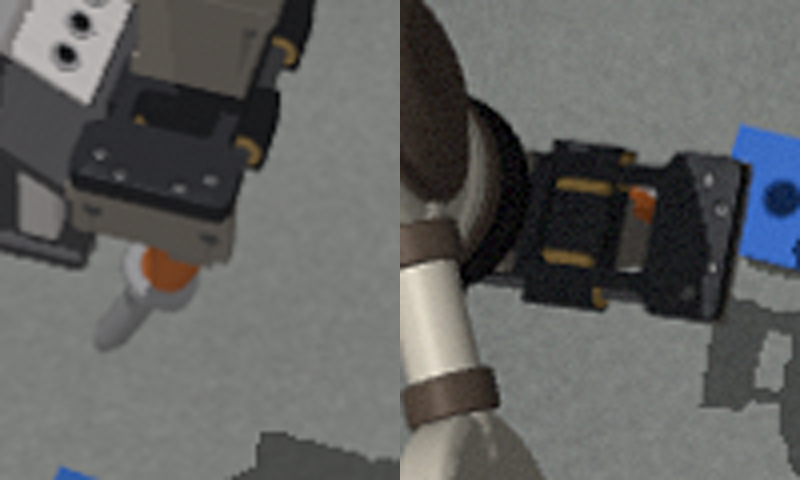

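The side crop shows the pin tilted in the grip, with its tip at about (325,337.3) in the full image and flange near (339,321).

Run:
```python
from h import *
np.set_printoptions(precision=4,suppress=True)
p=bot.sense()["tcp_pos"];yw=np.radians(-7);h=np.array([np.cos(yw),np.sin(yw),0]);n=np.array([-np.sin(yw),np.cos(yw),0])
for q in((324.8,337.3),(325.3,336.8),(339,321)):
    c,d=ray("side",q);X=c+d*((p-c)@n)/(d@n);v=X-p
    print(X,"len",np.linalg.norm(v),"tilt",np.degrees(np.arctan2(v@h,-v[2])))
```

```text
[0.4687 0.2536 0.2383] len 0.0984357964609202 tilt 26.663589955313245
[0.4678 0.2537 0.2402] len 0.09630509786773772 tilt 26.670432296556115
[0.4432 0.2567 0.2963] len 0.03520947191650693 tilt 31.658691927914543
```

Call:
carry_out:
  series: [0.007,-0.025,0,0,0.007,-0.04,0,0,0.007,-0.04,0,0,0.007,-0.04,0,0,0.007,-0.04,0,0,0.007,-0.04,0,0,0.007,-0.04,0,0,0.007,-0.04,0,0,0.007,-0.04,0,0,0.007,-0.04,0,0]

```text
clock: 11.7
tcp_pos: [0.4949, -0.127, 0.326]
ee_rot: [-179.9, 0.2, -6.8]
force: [0.4, 0.6, -1.2]
finger_gap: 0.0213
grasp_force: 55.0
```

Call:
carry_out:
  series: [0.007,-0.04,0,0,0.007,-0.04,0,0,0.001,-0.012,0,0,0,0,-0.03,0,0,0,-0.03,0,0,0,-0.012,0,0,0,0,0,0,0,0,0]

```text
clock: 12.5
tcp_pos: [0.511, -0.2175, 0.2571]
ee_rot: [180.0, -0.0, -6.8]
force: [0.5, 0.3, -2.8]
finger_gap: 0.022
grasp_force: 55.0
```

Run:
```python
from h import *
s=bot.read_camera("side")[:,:,::-1];t=bot.read_camera("top")[:,:,::-1]
print(bot.sense()["tcp_pos"])
k=lambda im,x,y:cv2.resize(im[y:y+96,x:x+64],None,fx=6,fy=6,interpolation=cv2.INTER_CUBIC)
cv2.imwrite("pics/g.png",np.hstack([k(s,290,150),k(t,365,200)]))
```

```text
[ 0.51159865 -0.21805557  0.25828766]
```

View pics/g.png

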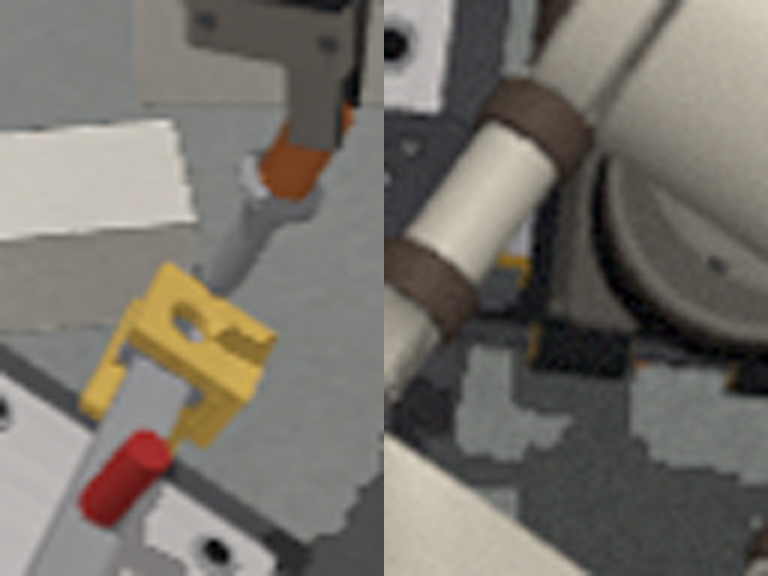

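The side crop shows the tip at about (325.3,196.3), just above the fork hole at (321.3,202.8). The arm hides the fork in the top view.

```bash
cat >> h.py <<'E'
yw=np.radians(-7);c_,s_=np.cos(yw),np.sin(yw)
R=np.c_[[.866*c_,.866*s_,.5],[-s_,c_,0],[-.5*c_,-.5*s_,.866]]
f,_g=tri((321.35,203.0),(400.5,238.6))
def inplane(q,p):
    n=R[:,1];c,d=ray("side",q);return c+d*((p-c)@n)/(d@n)
E
python3 - <<'E'
from h import *
np.set_printoptions(precision=4,suppress=True)
p=np.array([.5113,-.2180,.2578]);print("f",f,"tcp in fork mm",(p-f)@R*1e3)
for q in((325.1,196.6),(325.4,196.2)):
    X=inplane(q,p);v=(X-p)@R*1e3;print(X,"tip in fork mm",(X-f)@R*1e3,"v in fork",v,"tilt vs fork z",np.degrees(np.arctan2(v[0],-v[2])))
E
```

```text
f [ 0.5659 -0.2253  0.1466] tcp in fork mm [  7.864    0.5633 123.8242]
[ 0.5567 -0.2236  0.1705] tip in fork mm [ 3.8792  0.5633 25.3603] v in fork [ -3.9848   0.     -98.4639] tilt vs fork z -2.3174826972208353
[ 0.556  -0.2235  0.172 ] tip in fork mm [ 3.9568  0.5633 27.0314] v in fork [ -3.9073   0.     -96.7929] tilt vs fork z -2.3116148211415712
```

Call:
carry_out:
  series: [-0.003,0,-0.002,0,0,0,0,0,0.002,-0.0002,-0.0035,0,0.002,-0.0003,-0.0035,0,0.002,-0.0002,-0.0035,0,0.002,-0.0003,-0.0035,0,0.002,-0.0002,-0.0035,0,0.002,-0.0003,-0.0035,0,0.002,-0.0002,-0.0035,0,0,0,0,0]
  squeeze: 30

```text
clock: 13.6
tcp_pos: [0.5217, -0.2193, 0.2291]
ee_rot: [-180.0, 0.1, -6.8]
force: [-0.9, 0.1, -3.1]
finger_gap: 0.0224
grasp_force: 30.0
```

Call:
carry_out:
  series: [0.002,-0.0002,-0.0035,0,0.002,-0.0003,-0.0035,0,0,0,0,0]

```text
clock: 13.9
tcp_pos: [0.5257, -0.2198, 0.2222]
ee_rot: [-180.0, 0.0, -6.8]
force: [0.3, -0.4, -2.1]
finger_gap: 0.0225
grasp_force: 30.0
```

Call:
carry_out:
  series: [0.0017,-0.0002,-0.0037,0,0.0017,-0.0003,-0.0037,0,0.0017,-0.0002,-0.0037,0,0.0017,-0.0003,-0.0037,0,0,0,0,0]

```text
clock: 14.4
tcp_pos: [0.5325, -0.2208, 0.2072]
ee_rot: [-180.0, 0.1, -6.8]
force: [1.0, 0.0, -2.2]
finger_gap: 0.0221
grasp_force: 30.0
```

Call:
carry_out:
  series: [0.0017,-0.0002,-0.0037,0,0.0017,-0.0003,-0.0037,0,0.0017,-0.0002,-0.0037,0,0,0,0,0]

```text
clock: 14.8
tcp_pos: [0.5376, -0.2214, 0.1962]
ee_rot: [-180.0, 0.1, -6.8]
force: [-0.1, 1.7, -2.0]
finger_gap: 0.0223
grasp_force: 30.0
```

Call:
carry_out:
  series: [0.002,-0.0002,-0.0035,0,0.002,-0.0003,-0.0035,0,0.002,-0.0002,-0.0035,0,0.002,-0.0003,-0.0035,0,0,0,0,0]

```text
clock: 15.3
tcp_pos: [0.545, -0.222, 0.182]
ee_rot: [-179.9, 0.2, -6.8]
force: [-3.1, 2.6, -1.0]
finger_gap: 0.0225
grasp_force: 30.0
```

Call:
carry_out:
  series: [0.001,-0.0001,-0.0017,0,0.001,-0.0001,-0.0017,0,0.001,-0.0001,-0.0017,0,0,0,0,0,0,0,0,0]

```text
clock: 15.8
tcp_pos: [0.5457, -0.2228, 0.181]
ee_rot: [180.0, 0.4, -6.8]
force: [-20.4, 7.4, 20.9]
finger_gap: 0.0226
grasp_force: 30.2
```

Call:
carry_out:
  series: [-0.001,0.0001,0.0017,0,-0.001,0.0001,0.0017,0,0,0,0,0]

```text
clock: 16.1
tcp_pos: [0.5454, -0.2226, 0.1813]
ee_rot: [-180.0, 0.2, -6.8]
force: [-6.0, 3.4, 2.8]
finger_gap: 0.0228
grasp_force: 30.1
```

Call:
carry_out:
  series: [0,0,0,0,0,0,0,0,0,0,0,0,0,0,0,0,0,0,0,0]
  fingers: 0.8

```text
clock: 16.6
tcp_pos: [0.5469, -0.223, 0.1814]
ee_rot: [180.0, -0.0, -6.8]
force: [0.4, 0.0, -0.3]
finger_gap: 0.0601
grasp_force: 0.0
```

Call:
carry_out:
  series: [0,0,0.02,0,0,0,0.04,0,0,0,0.04,0,0,0,0.04,0,-0.03,-0.03,0.02,0,-0.03,-0.035,0,0,-0.03,-0.035,0,0,-0.03,-0.035,0,0,-0.03,-0.035,0,0,0,0,0,0]

```text
clock: 17.6
tcp_pos: [0.3933, -0.3965, 0.341]
ee_rot: [179.9, 0.1, -7.2]
force: [0.1, 0.4, -0.2]
finger_gap: 0.0734
grasp_force: 0.0
```

Run:
```python
from h import *
s=bot.read_camera("side")[:,:,::-1];t=bot.read_camera("top")[:,:,::-1]
b=bot.sense();print(b["tcp_pos"],b["force"])
k=lambda im,x,y:cv2.resize(im[y:y+96,x:x+64],None,fx=6,fy=6,interpolation=cv2.INTER_CUBIC)
cv2.imwrite("pics/h.png",np.hstack([k(s,290,150),k(t,365,190)]))
m=bot.camera_model("side")
for n in("side","top"):
    m=bot.camera_model(n);K=np.array([[m["fx"],0,m["cx"]],[0,m["fy"],m["cy"]],[0,0,1.]])
    P=[f+R@[0,0,z] for z in(.05,.006,0,-.064)]
    print(n,cv2.projectPoints(np.array(P),cv2.Rodrigues(m["R"])[0],m["t"],K,m["D"])[0].reshape(-1,2).round(1).tolist())
```

```text
[ 0.39624059 -0.39332071  0.34123765] [-0.12301321  0.57098473  0.16189075]
side [[331.3, 191.6], [322.7, 201.7], [321.6, 203.1], [309.7, 216.9]]
top [[402.1, 246.2], [400.7, 239.3], [400.5, 238.3], [398.7, 229.2]]
```

View pics/h.png

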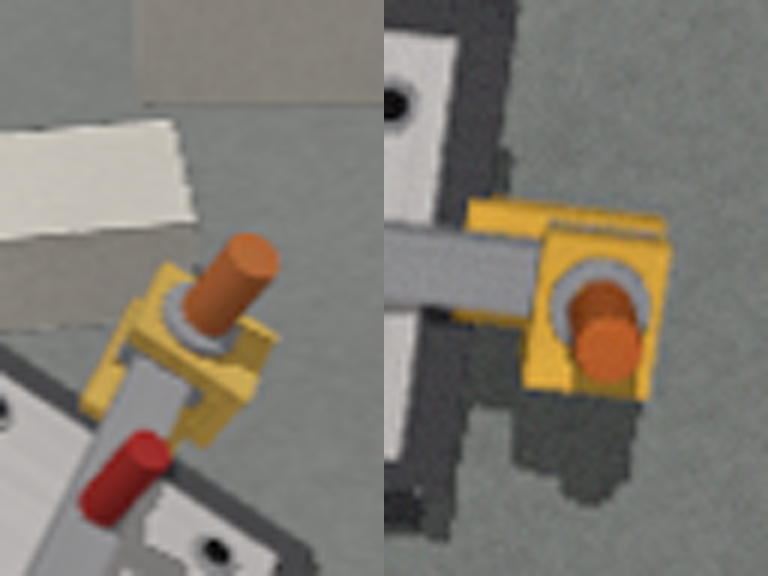

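The flange sits on the upper ear. The grip top is at about side (332,192.8) and top (402.2,248.1). I'll check the seating numerically.

Run:
```python
from h import *
np.set_printoptions(precision=1,suppress=True)
for a,b in(((332,192.8),(402.2,248.1)),((332.0,192.4),(402.2,247.6))):
    X,g=tri(a,b);print((X-f)@R*1e3,g)
# orange mask extents
t=bot.read_camera("top");h=cv2.cvtColor(t,cv2.COLOR_RGB2HSV);m=cv2.inRange(h,(5,170,150),(15,255,255))[225:260,385:420]
ys,xs=np.nonzero(m);print(xs.min()+385,xs.max()+385,ys.min()+225,ys.max()+225)
```

```text
[-4.1 -1.  47.6] 1.5830362857186453
[-3.  -0.8 48.7] 0.8075525172631897
397 407 242 253
```

Run:
```python
from rig import bot
print(bot.job_done())
```

```text
the job is handed in; nothing more can be done
None
```

I swung the clamp bar down to its stop, pushed the pin through fork, lug and fork, released it, backed the arm clear and handed the job in at about 18 s; the final pictures show the flange seated on the fork to within about 2 mm, and the hand-in call returned no verdict.

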